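# Push the used-up order pad off the counter into the scrap box

### The job

Throw away the used-up order pad: first snap the folded-up metal flap at the left edge of the counter right over, so that it stays hanging open over the edge, then slide the pad out of its little wooden tray and along the counter, without ever lifting it, and push it off the edge over the open flap so that it drops into the blue scrap box below. Leave the other things on the counter where they are.

Things in the scene. Friction and masses are not known exactly. Their poses are not given: they have to be found in the camera images.
- pad_centre (a point): The order pad, a flat black notebook lying in the pad tray: its centre, half-way up. Solid 118 mm (own x, along the tray's x at first) by 83 mm (own y) by 12 mm thick; 0.06 to 0.12 kg; its wire spiral is only looks. In the tray it has some 4 to 10 mm of room at the back and sides, so no finger fits behind it: pressed on top with 5 to 10 N it follows the fingertip, as rubber grips better than wood.
- pad_tray: Low wooden tray holding the pad, fixed to the counter. Origin at the centre of its underside. Floor 4 mm thick, inside 134 mm (own x) by 96 mm (own y, from -48 to +48 mm); walls 5 mm thick, 36 mm high above the counter, at the back (-y) and both sides; no wall at the front (+y, roughly toward the left counter edge), where the pad steps down 4 mm on to the counter.
- edge_mid (a point): Point on the left edge of the counter, at counter height, in the middle of the flap's width. The edge runs along world x; beyond it (+y) is the drop.
- flap (a joint): Flap hinge in rad: 0 = folded up, a barrier along the counter edge; 2.63 = snapped fully open, sloping steeply down and outward beyond the edge. Sprung over-centre: at 0 it resists with about 0.3 N m (3 to 4 N near the lip), balances at about 1.1, then snaps outward by itself and stays.
- flap_lip (a point): Middle of the flap's free long edge (a red bead). The flap is a metal plate 200 mm wide (world x), 3 mm thick, 95 mm from hinge to lip, with 14 mm cheeks at both ends on its inner side. Its hinge axis runs along x, 12 mm outside edge_mid and 10 mm below counter height. Folded up, the lip stands about 85 mm above the counter.
- scrap_box: Blue open-topped scrap box, fixed, hanging outside the counter edge below the flap. Origin at the centre of its underside; 290 mm along its own x (along the counter edge), 210 mm along its own y (outward), 110 mm high, walls and floor 5 mm; its floor is about 0.18 m and its rim about 0.07 m below the counter top.
- bell: Silver counter bell, 83 mm across, 62 mm high; bystander.
- jam_jar: Jam jar with a golden lid, 62 mm across, 85 mm high; bystander.
- price_stand: Bent black price stand, 88 mm wide, 58 mm high; bystander.

How it is judged:
On the way:
1. the flap is snapped fully open (past 2.4 rad) while the pad is still on the counter (value of joint flap above 2.4 rad and height (world z) of pad_centre above -0.005 m), for 0.2 s.
At the end, for the whole second after the job is handed in: The pad has its centre inside the scrap box (at least 15 mm below the rim), and the flap is open (past 2.4 rad) (value of joint flap above 2.4 rad and x of pad_centre in the frame of scrap_box between -0.14 and 0.14 m and y of pad_centre in the frame of scrap_box between -0.1 and 0.1 m and z of pad_centre in the frame of scrap_box between 0 and 0.095 m); the robot touches nothing.
It fails at once if the order pad is lifted (its centre more than 50 mm above the counter) (height (world z) of pad_centre above 0.05 m).
It fails at once if another thing on the counter is moved by more than 40 mm (distance of any of bell, jam_jar, price_stand from where it was at the start of the episode above 0.04 m).
It also fails if it takes over 64 s, if anything falls off the work surface, if the arm or the gripper's body presses on something with over 40 N, if the wrist force passes 120 N, or if a joint passes its speed limit or range.

### The arm

A 7-joint arm with a two-finger parallel gripper is mounted at the origin on the work surface; the furniture and walls round the work are solid. World frame = base frame: x ahead of the robot, y to its left, z up, the work surface at z = 0. Lengths are in m, angles in rad, forces in N, time in s.
With the tool pointing down it reaches from about 0.4 to 0.85 m from the base axis. Payload 10.4 kg.
Tool frame: the origin (TCP) lies midway between the tips of the shut fingers; the grasp point (between the pads) lies manip.pinch_z behind it (manip.pinch_z is the distance from the TCP to the grasp point, in m); z points along the fingers, y is the direction in which the jaws open and shut (so a half turn about z gives the same grasp; the last joint's range is limited). The gripper opens to 85 mm and grips with 20 to 120 N. Pads are 22 mm wide; open, the fingers measure 114 mm over their backs; the gripper's body (76 mm by 85 mm) begins 54 mm behind the grasp point. The pads swing forward as they close: fully open they stand 13 mm farther back than shut.
Start: joints at [-1.191, 0.332, -0.065, 1.46, 0.022, 1.35, -0.088], TCP at [0.245, 0.575, 0.231] pointing down, gripper open.
Joint ranges: [-2.6, 2.6], [-0.5, 2.12], [-1.47, 1.34], [0.16, 2.42], [-1.27, 4.41], [0.06, 2.06], [-2.6, 2.6]. Speed limits (rad/s): [2.22, 2.22, 2.79, 2.79, 3.14, 3.14, 3.14].

### API

Orientations are given as a unit quaternion [x, y, z, w].
In Python, from workcell import manip gives the robot as it stands.
- The arm moves only by the shell command python3 -m handwheel 'ROWS' [FORCE]. ROWS is JSON, a list that holds one entry, the list of rows, each a list of 7 numbers: the shift along the tool's x, y, z in m, then the turn, a rotation vector about the tool's x, y, z in rad, then the finger opening in m, from 0 to 0.0854. In form: [[[tx, ty, tz, ax, ay, az, claw], ...]]. A call has 1 to 8 rows; each row is the pose to reach, as a shift and turn from the pose commanded when the call began, along the tool's axes at that moment; what a row does not reach only later rows make up. A row lasts 1/8 s, in which the tool goes at most 62.5 mm and 10.7 degrees, less where a joint would pass 70% of its speed; a pose out of reach is approached as far as the arm can. A call with a gripper value outside its range is refused whole. The fingers move at their own pace and stop on an object; FORCE is the grip in N (left out, the last holds). Time passes only in rows, so rows that repeat a pose let the fingers close. It gives the time, the measured TCP pose, the force and the opening at its end, in the units of the state.
- manip.get_obs(): the state, without advancing time (a new reading comes with each control period).
- manip.camera(name): name is "scene" or "top" or "wrist"; returns the picture (384x512x3 uint8, blue, green, red); there is no depth.
- manip.calibration(name): a dict with "fx", "fy", "cx", "cy" (pixels), "view" (4x4, takes a point from world to camera coordinates); the wrist camera has in their place "tool_from_camera" (4x4, takes a point from camera to tool coordinates, whose origin is the TCP and whose axes are the flange's). Camera axes: x right, y up, looking along -z (the intrinsics and any distortion apply to the point x, -y, -z); pixel columns grow to the right and rows downward; lengths in m; the calibration is good to about 2 mm. A picture is of the moment at which its call begins: read the wrist's pose just before it. calibration takes no time and is no camera call.
- manip.hand_in(): hands the job in, once; it reports no verdict.
The state is a dict: "clock": time; "joint_pos": joint angles; "joint_velocities": joint speeds; "tau": joint torques, N m; "position": TCP position; "ee_rot": TCP orientation; "ft_force": force on the tool from outside, world axes, zero at the start; "torque": the same for the moment, N m; "grip_width": opening from 0.0 (shut) to 1.0 (fully open).
Only numpy, scipy, OpenCV 4.12 (cv2) and the standard library are available. Lean on these libraries where they do the work, as an engineer would, in place of code of your own. Each camera call takes 0.05 s, during which the arm holds its last target.

## Working session

There is one attempt and no reset: what is moved stays moved. The work goes in short steps, Python scripts to look and compute and a shell command to move; the robot and the scene stay as the last step left them, time stands still between calls to the robot, and variables do not carry over. Pictures are saved under pics/ and viewed, and the job is handed in when it is done.

```bash
ls; mkdir -p pics
python3 - <<'E'
from workcell import manip
import cv2,json
for n in ["scene","top","wrist"]:
    o=manip.get_obs()
    cv2.imwrite(f"pics/{n}0.png",manip.camera(n))
    c=manip.calibration(n); print(n,{k:(v if not hasattr(v,'tolist') else v.tolist()) for k,v in c.items()})
print(manip.get_obs(), manip.pinch_z)
E
```

```text
pics
scene {'fx': 483.59518058447713, 'fy': 483.59518058447713, 'cx': 251.40150427137428, 'cy': 195.70704268964678, 'view': [[0.9689875753239579, 0.24675893974933844, -0.013156919152281713, -0.5088590101315298], [-0.10740967946184626, 0.46853748706887055, 0.8768898357086206, 0.012564456365377036], [0.22254491597360918, -0.8482821752606678, 0.4805113021660665, -1.2670681962592734], [0.0, 0.0, 0.0, 1.0]]}
top {'fx': 473.9336950643542, 'fy': 473.9336950643542, 'cx': 262.5097863948812, 'cy': 184.76001800708687, 'view': [[0.02043636259048374, -0.9997338581191574, 0.010703644905114565, 0.10439503195704022], [0.9864224602365824, 0.02190684272279826, 0.16276000793415685, -0.4933442874346497], [-0.1629511737450163, 0.007232093203429405, 0.9866076280888053, -1.452368466650065], [0.0, 0.0, 0.0, 1.0]]}
wrist {'fx': 311.0322081960289, 'fy': 311.0322081960289, 'cx': 256.9899306403167, 'cy': 197.01613433711483, 'tool_from_camera': [[0.000383064052658778, 0.9549707087057075, 0.29669984626900164, 0.07614238357552239], [0.999999888576473, -0.0004476680967835385, 0.00014980091912004606, 0.00034026498011074935], [0.0002758785453920588, 0.2966997558263113, -0.954970773785059, -0.14319676966264186], [0.0, 0.0, 0.0, 1.0]]}
{'clock': 0.15, 'joint_pos': array([-1.19059009,  0.33277856, -0.06469594,  1.46074387,  0.02161373,
        1.349894  , -0.08847581]), 'joint_velocities': array([-0.0003115 , -0.00213203, -0.00020238, -0.00091815,  0.00034893,
        0.00123879, -0.00123451]), 'tau': array([-5.27860884e-04, -6.25824094e+01,  4.82836110e-02, -3.91857612e+01,
        1.60987600e-02,  7.43229815e-03,  2.79368089e-05]), 'position': array([0.24489667, 0.5747158 , 0.23066847]), 'ee_rot': array([ 2.00024562e-01,  9.79790721e-01, -5.57942399e-04, -8.23816160e-05]), 'ft_force': array([-0.1164089 ,  0.77163753,  0.42463094]), 'torque': array([ 0.04751531, -0.02193844,  0.01885263]), 'grip_width': 1.000624460824946} 0.0187
```

View pics/scene0.png

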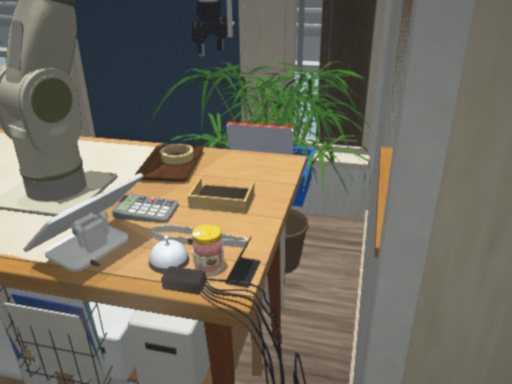

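View pics/top0.png

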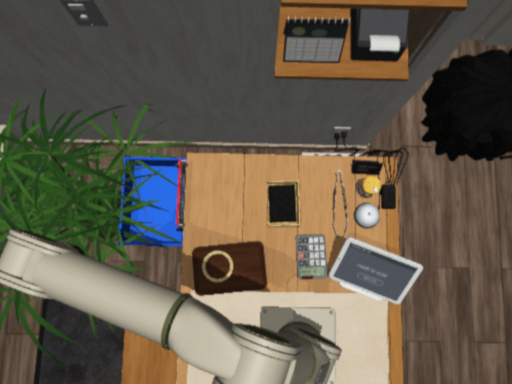

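View pics/wrist0.png

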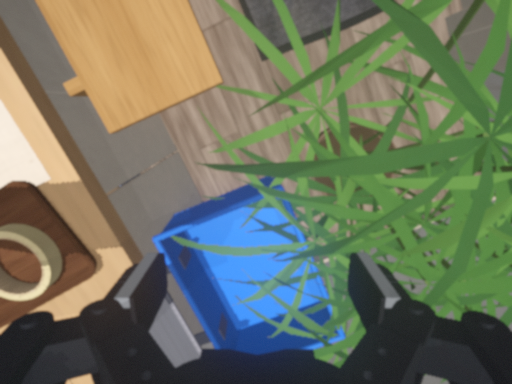

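```bash
cat > h.py <<'E'
from workcell import manip
import cv2,numpy as np
def ray(name,u,v,obs=None):
    c=manip.calibration(name)
    d=np.array([(u-c['cx'])/c['fx'],-(v-c['cy'])/c['fy'],-1.])
    V=np.linalg.inv(np.array(c['view'])); return V[:3,3],V[:3,:3]@d
def atz(name,u,v,z):
    o,d=ray(name,u,v); return o+d*(z-o[2])/d[2]
def proj(name,p):
    c=manip.calibration(name); q=np.array(c['view'])@np.append(p,1)
    return c['cx']+c['fx']*q[0]/-q[2], c['cy']-c['fy']*q[1]/-q[2]
E
python3 - <<'E'
import cv2
t=cv2.imread('pics/top0.png'); 
cv2.imwrite('pics/topz.png',cv2.resize(t[140:260,110:310],None,fx=4,fy=4,interpolation=cv2.INTER_CUBIC))
cv2.imwrite('pics/topz2.png',cv2.resize(t[140:240,260:420],None,fx=5,fy=5,interpolation=cv2.INTER_CUBIC))
t=cv2.imread('pics/scene0.png'); 
cv2.imwrite('pics/scz.png',cv2.resize(t[110:260,140:330],None,fx=4,fy=4,interpolation=cv2.INTER_CUBIC))
E
```

```text
(no output)
```

View pics/topz.png

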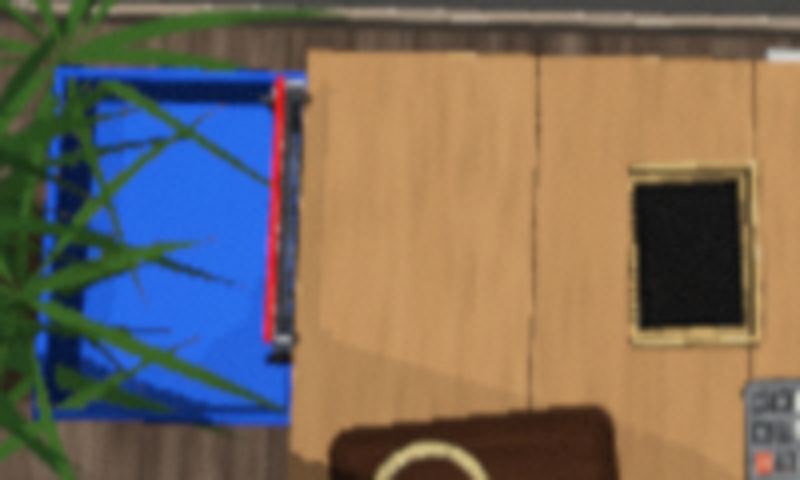

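View pics/scz.png

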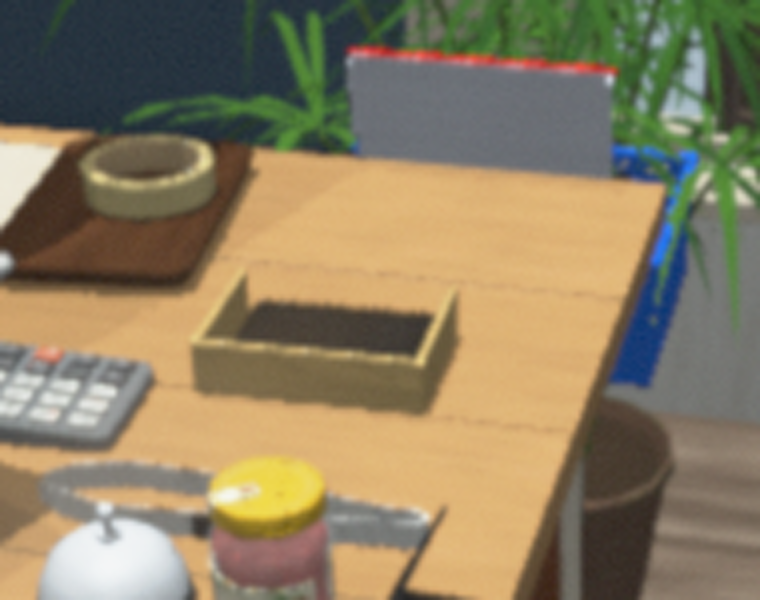

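View pics/topz2.png

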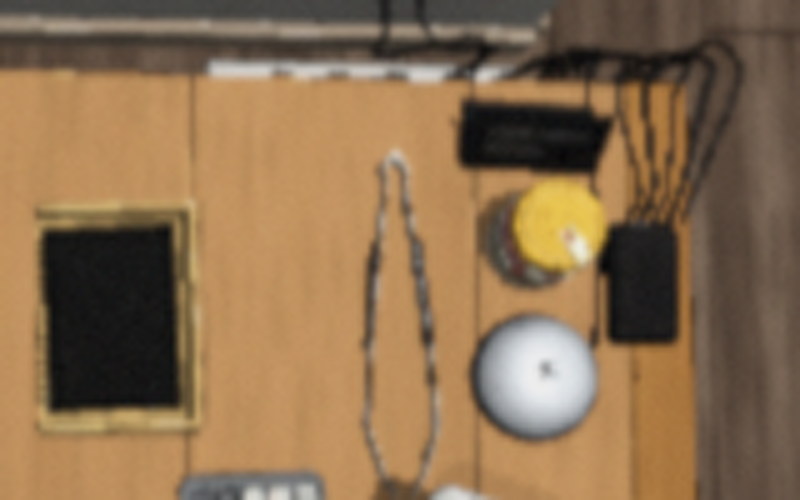

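Run:
```python
from h import *
np.set_printoptions(precision=4,suppress=True)
for n,X,Y,z in [("lipA",280,78,.085),("lipB",268,342,.085),("traybr",755,165,.036),("traybr2",760,345,.036),("frontfar",630,165,.036),("frontnear",632,345,.036),
 ("padff",634,182,.016),("padbf",741,180,.016),("padbn",743,328,.016),("padfn",638,330,.016),("edge far",307,50,0),("edge near",289,460,0),("rimffar",58,70,-.07),("rimfnear",36,420,-.07),("brown",330,440,.01),("brown2",605,410,.01),("brown3",600,480,.01)]:
    print(n,atz('top',110+X/4,140+Y/4,z))
print('scene')
for n,X,Y,z in [("lipnear",350,48,.085),("lipfar",614,70,.085),("trayBn",193,345,.036),("trayBf",430,357,.036),("Ffar",458,292,.036),("Fnear",245,272,.036),("ring top",150,140,.045)]:
    print(n,atz('scene',140+X/4,110+Y/4,z))
```

```text
lipA [0.5566 0.3704 0.085 ]
lipB [0.3539 0.3695 0.085 ]
traybr [0.5054 0.0005 0.036 ]
traybr2 [ 0.3633 -0.0046  0.036 ]
frontfar [0.5032 0.0993 0.036 ]
frontnear [0.3612 0.0951 0.036 ]
padff [0.493  0.0955 0.016 ]
padbf [0.4965 0.0099 0.016 ]
padbn [0.378  0.0072 0.016 ]
padfn [0.3746 0.0902 0.016 ]
edge far [0.5988 0.3641 0.    ]
edge near [0.2677 0.3629 0.    ]
rimffar [ 0.5928  0.5859 -0.07  ]
rimfnear [ 0.297   0.5839 -0.07  ]
brown [0.2837 0.33   0.01  ]
brown2 [0.3116 0.1149 0.01  ]
brown3 [0.2571 0.1176 0.01  ]
scene
lipnear [0.3571 0.3715 0.085 ]
lipfar [0.5596 0.368  0.085 ]
trayBn [ 0.3726 -0.0115  0.036 ]
trayBf [0.5146 0.006  0.036 ]
Ffar [0.5105 0.0909 0.036 ]
Fnear [0.3704 0.0878 0.036 ]
ring top [0.2369 0.2594 0.045 ]
```

```bash
python3 -m handwheel '[[[-0.05,-0.025,0,0,0,-0.1,0],[-0.1,-0.05,0,0,0,-0.2,0],[-0.15,-0.075,0,0,0,-0.3,0],[-0.2,-0.1,0,0,0,-0.4,0],[-0.25,-0.125,0,0,0,-0.403,0],[-0.29,-0.143,0,0,0,-0.403,0],[-0.29,-0.143,0,0,0,-0.403,0],[-0.29,-0.143,0,0,0,-0.403,0]]]' 40
python3 - <<'E'
from h import *
o=manip.get_obs();print(o['position'],o['ee_rot'],o['ft_force'],o['joint_pos'])
cv2.imwrite('pics/w1.png',manip.camera('wrist'));cv2.imwrite('pics/s1.png',manip.camera('scene'))
E
```

```text
clock: 1.15
position: [0.4551, 0.3304, 0.2311]
ee_rot: [-0.0, 1.0, 0.0, -0.0]
ft_force: [0.1, -0.0, -0.6]
grip_width: 0.002
[0.45510975 0.33035505 0.23107486] [-3.72067878e-04  9.99999869e-01  9.46438455e-05 -3.37954575e-04] [ 0.14511964 -0.04463725 -0.6037316 ] [-0.77385096  0.19237237  0.07455303  1.63621031 -0.01532396  1.31395506
  0.87477095]
```

View pics/w1.png

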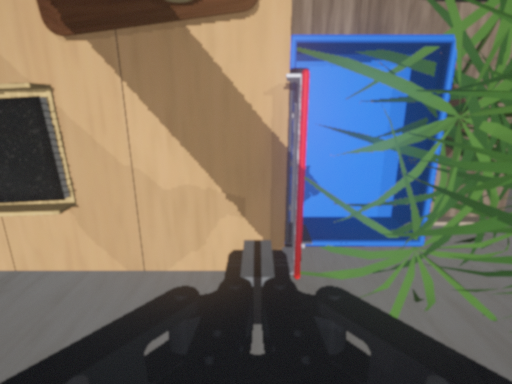

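View pics/s1.png

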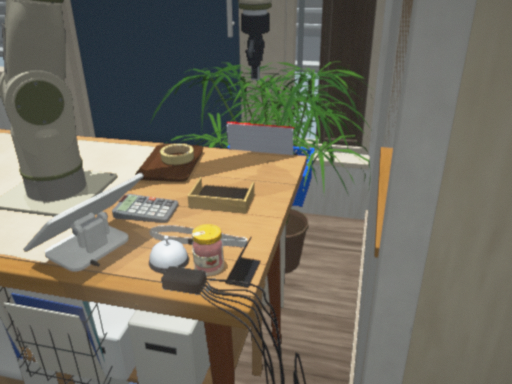

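```bash
python3 -m handwheel '[[[0,-0.005,0.06,0,0,0,0],[0,-0.005,0.12,0,0,0,0],[0,-0.005,0.166,0,0,0,0],[0,-0.005,0.166,0,0,0,0]]]'; python3 -m handwheel '[[[0,0.01,0,0,0,0,0],[0,0.02,0,0,0,0,0],[0,0.03,0,0,0,0,0],[0,0.04,0,0,0,0,0]]]'
```

```text
clock: 1.75
position: [0.453, 0.3242, 0.0623]
ee_rot: [-0.001, 1.0, -0.002, -0.003]
ft_force: [-1.3, -0.3, 0.2]
grip_width: -0.0
clock: 2.25
position: [0.4563, 0.3653, 0.0662]
ee_rot: [0.0, 1.0, 0.0, 0.0]
ft_force: [-0.8, -3.5, 2.9]
grip_width: 0.002
```

Run:
```python
from h import *
cv2.imwrite('pics/s2.png',manip.camera('scene')[60:260,140:330].repeat(3,0).repeat(3,1))
```

```text
(no output)
```

View pics/s2.png

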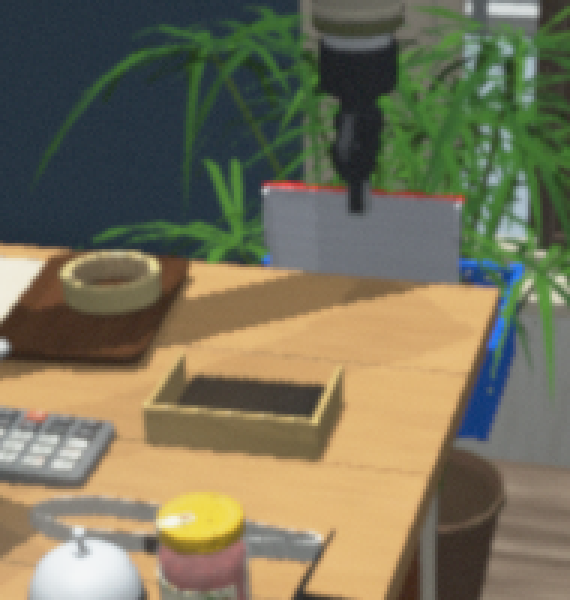

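Contact on the flap's inside (fingers at about (355,205), -3.5 N). Keep pushing out and down.

```bash
python3 -m handwheel '[[[0,0.02,0.005,0,0,0,0],[0,0.04,0.015,0,0,0,0],[0,0.06,0.025,0,0,0,0],[0,0.08,0.04,0,0,0,0],[0,0.10,0.055,0,0,0,0],[0,0.11,0.07,0,0,0,0]]]'
python3 - <<'E'
from h import *
cv2.imwrite('pics/s3.png',manip.camera('scene')[60:260,140:330].repeat(3,0).repeat(3,1))
E
```

```text
clock: 3.05
position: [0.4544, 0.4769, -0.0062]
ee_rot: [-0.001, 1.0, 0.0, -0.001]
ft_force: [0.6, 0.1, 0.0]
grip_width: 0.004
```

View pics/s3.png

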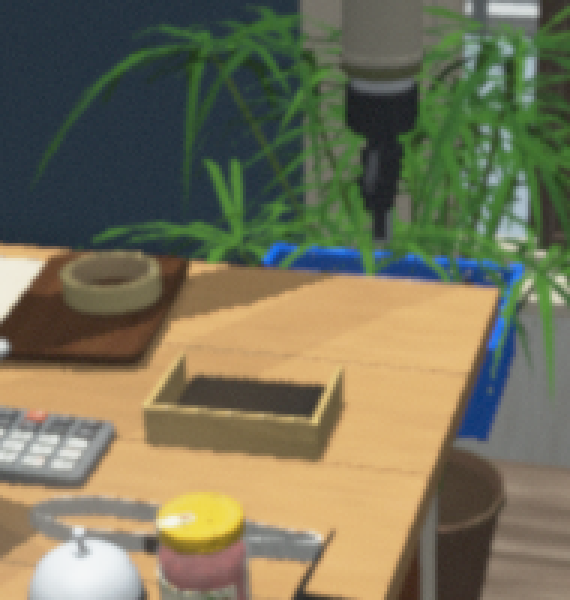

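The flap has dropped out of sight, with no force left on the tool. Moving up and over to the pad; I'll check the flap in the top view.

```bash
python3 -m handwheel '[[[0,0,-0.06,0,0,0,0],[0,0,-0.11,0,0,0,0],[0,-0.06,-0.13,0,0,0,0],[0,-0.12,-0.13,0,0,0,0],[0.005,-0.18,-0.13,0,0,0,0],[0.01,-0.24,-0.13,0,0,0,0],[0.015,-0.3,-0.13,0,0,0,0],[0.015,-0.3,-0.13,0,0,0,0]]]'
python3 - <<'E'
from h import *
o=manip.get_obs();print(o['position'],o['ee_rot'])
cv2.imwrite('pics/t4.png',cv2.resize(manip.camera('top')[140:260,110:310],None,fx=4,fy=4))
cv2.imwrite('pics/w4.png',manip.camera('wrist'))
E
```

```text
clock: 4.1
position: [0.4407, 0.17, 0.1253]
ee_rot: [0.003, 1.0, -0.0, -0.0]
ft_force: [0.5, 0.8, 0.0]
grip_width: -0.001
[0.44071556 0.16997761 0.12533062] [ 3.39430978e-03  9.99994213e-01 -2.13597067e-04 -7.94383092e-05]
```

View pics/t4.png

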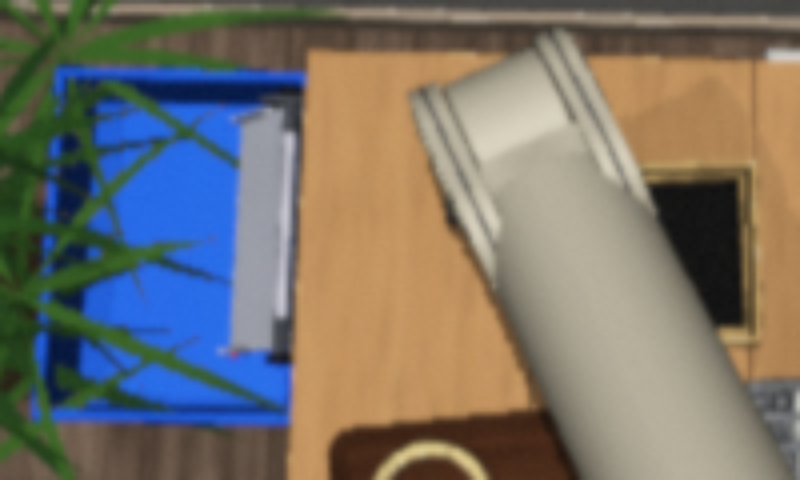

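View pics/w4.png

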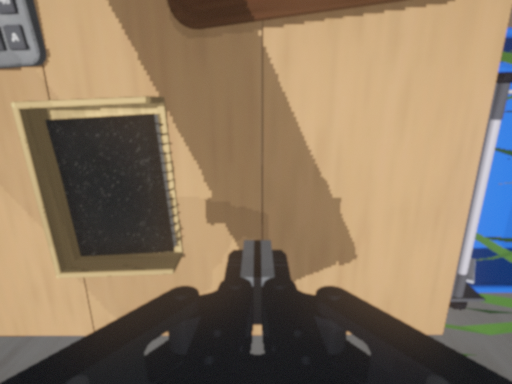

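Flap is hanging open (grey plate sloping outward at zoomed (260,230)); the wrist view shows the pad with corners about (48,120), (157,114), (173,250), (80,256).

```bash
cat >> h.py <<'E'
from scipy.spatial.transform import Rotation as R
def watz(pos,q,u,v,z):
    c=manip.calibration('wrist'); T=np.array(c['tool_from_camera'])
    d=np.array([(u-c['cx'])/c['fx'],-(v-c['cy'])/c['fy'],-1.])
    r=R.from_quat(q).as_matrix(); d=r@T[:3,:3]@d; o=np.array(pos)+r@T[:3,3]
    return o+d*(z-o[2])/d[2]
E
python3 - <<'E'
from h import *
P=[.4407,.1700,.1253];q=[.0034,1,-.0002,-.0001]
for a in [(48,120),(157,114),(173,250),(80,256)]: print(watz(P,q,*a,.016))
for a in [(48,120),(157,114),(173,250),(80,256)]: pass
print(np.mean([watz(P,q,*a,.016) for a in [(48,120),(157,114),(173,250),(80,256)]],0))
E
```

```text
[0.37841136 0.00573188 0.016     ]
[0.37438283 0.0922917  0.016     ]
[0.49244895 0.09464866 0.016     ]
[0.49792695 0.01008408 0.016     ]
[0.43579252 0.05068908 0.016     ]
```

```bash
python3 -m handwheel '[[[0.003,-0.05,0,0,0,0,0],[0.005,-0.1,0,0,0,0,0],[0.005,-0.136,0.02,0,0,0,0],[0.005,-0.136,0.06,0,0,0,0],[0.005,-0.136,0.085,0,0,0,0],[0.005,-0.136,0.095,0,0,0,0],[0.005,-0.136,0.1,0,0,0,0],[0.005,-0.136,0.1,0,0,0,0]]]'; python3 -m handwheel '[[[0,0,0.004,0,0,0,0],[0,0,0.006,0,0,0,0],[0,0,0.008,0,0,0,0],[0,0,0.008,0,0,0,0]]]'
```

```text
clock: 5.2
position: [0.4362, 0.0392, 0.0257]
ee_rot: [-0.0, 1.0, 0.0, 0.0]
ft_force: [0.9, 1.2, 0.3]
grip_width: -0.004
clock: 5.7
position: [0.4357, 0.0387, 0.0172]
ee_rot: [-0.0, 1.0, 0.0, -0.0]
ft_force: [-0.3, -0.8, -0.7]
grip_width: 0.001
```

```bash
python3 -m handwheel '[[[0,0,0.002,0,0,0,0],[0,0,0.002,0,0,0,0]]]'; python3 -m handwheel '[[[0,0,0.002,0,0,0,0],[0,0,0.002,0,0,0,0]]]'
```

```text
clock: 5.95
position: [0.436, 0.0388, 0.0159]
ee_rot: [-0.0, 1.0, 0.0, 0.0]
ft_force: [-4.0, -0.9, 11.2]
grip_width: 0.004
clock: 6.2
position: [0.4361, 0.0389, 0.0156]
ee_rot: [0.0, 1.0, 0.001, -0.0]
ft_force: [-17.1, -3.0, 47.7]
grip_width: 0.002
```

```bash
python3 -m handwheel '[[[0,0,-0.0022,0,0,0,0],[0,0,-0.0022,0,0,0,0]]]'; python3 -m handwheel '[[[0,0.005,0,0,0,0,0],[0,0.01,0,0,0,0,0],[0,0.015,0,0,0,0,0],[0,0.02,0,0,0,0,0]]]'
```

```text
clock: 6.45
position: [0.4362, 0.0389, 0.0159]
ee_rot: [-0.0, 1.0, 0.0, 0.0]
ft_force: [-2.7, 0.1, 10.1]
grip_width: 0.002
clock: 6.95
position: [0.4366, 0.0579, 0.0159]
ee_rot: [0.0, 1.0, -0.0, 0.001]
ft_force: [-0.3, -5.8, 9.1]
grip_width: 0.001
```

Run:
```python
from h import *
o=manip.get_obs();print(o['position'],o['ee_rot'])
cv2.imwrite('pics/w5.png',manip.camera('wrist'))
```

```text
[0.43661127 0.05791469 0.01587073] [ 3.38918753e-04  9.99999650e-01 -4.12108854e-04  6.44526079e-04]
```

View pics/w5.png

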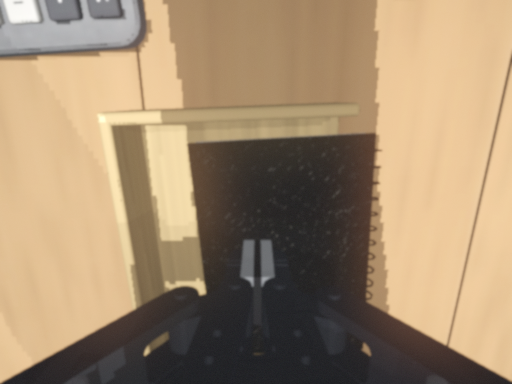

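Pad follows the fingertip (rear edge at column ~195, spiral front at ~375, gap opened behind it).

```bash
python3 -m handwheel '[[[0,0.006,0,0,0,0,0],[0,0.012,0,0,0,0,0],[0,0.018,0,0,0,0,0],[0,0.024,0,0,0,0,0]]]'; python3 -m handwheel '[[[0,0.005,0,0,0,0,0],[0,0.01,0,0,0,0,0]]]';python3 -m handwheel '[[[0,0.005,0,0,0,0,0],[0,0.01,0,0,0,0,0]]]'
```

```text
clock: 7.5
position: [0.4366, 0.0819, 0.0159]
ee_rot: [0.0, 1.0, -0.0, 0.001]
ft_force: [0.3, -6.4, 10.0]
grip_width: 0.001
clock: 7.75
position: [0.4366, 0.0918, 0.0159]
ee_rot: [0.0, 1.0, -0.0, 0.001]
ft_force: [-0.5, -6.2, 10.1]
grip_width: -0.004
clock: 8.0
position: [0.4368, 0.102, 0.016]
ee_rot: [0.0, 1.0, -0.0, 0.001]
ft_force: [0.1, -3.1, 6.5]
grip_width: 0.002
```

```bash
python3 -m handwheel '[[[0,0.004,0.0005,0,0,0,0],[0,0.008,0.0009,0,0,0,0]]]';python3 -m handwheel '[[[0,0.004,0.0003,0,0,0,0],[0,0.008,0.0006,0,0,0,0]]]'
```

```text
clock: 8.25
position: [0.437, 0.1096, 0.0153]
ee_rot: [0.001, 1.0, -0.0, 0.001]
ft_force: [-1.6, -8.1, 16.8]
grip_width: -0.005
clock: 8.5
position: [0.4373, 0.1174, 0.0149]
ee_rot: [0.001, 1.0, -0.001, 0.001]
ft_force: [-0.8, -8.4, 18.5]
grip_width: 0.005
```

```bash
python3 -m handwheel '[[[0,0.004,0,0,0,0,0],[0,0.008,0,0,0,0,0]]]';python3 -m handwheel '[[[0,0.004,0.0004,0,0,0,0],[0,0.008,0.0006,0,0,0,0]]]'
python3 - <<'E'
from h import *
o=manip.get_obs();print(o['position'],o['ee_rot'])
cv2.imwrite('pics/w6.png',manip.camera('wrist'))
E
```

```text
clock: 8.75
position: [0.437, 0.1257, 0.0147]
ee_rot: [0.001, 1.0, -0.0, 0.001]
ft_force: [-0.1, -6.2, 11.0]
grip_width: 0.001
clock: 9.0
position: [0.4356, 0.1349, 0.0131]
ee_rot: [-0.0, 1.0, 0.0, -0.0]
ft_force: [-0.1, 0.3, -0.6]
grip_width: 0.001
[0.43562944 0.13494249 0.01312971] [-6.51930478e-05  9.99999988e-01  8.38895517e-06 -1.41083701e-04]
```

View pics/w6.png

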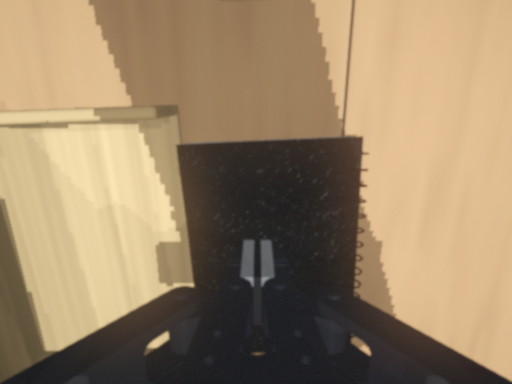

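Pad is just out of the tray (rear edge at column ~183, tray front at ~180). Press again and drag on.

```bash
python3 -m handwheel '[[[0,0,0.001,0,0,0,0],[0,0,0.0016,0,0,0,0],[0,0,0.0016,0,0,0,0]]]'
```

```text
clock: 9.43
position: [0.4355, 0.1349, 0.0119]
ee_rot: [-0.0, 1.0, 0.0, -0.0]
ft_force: [-3.3, -0.1, 5.3]
grip_width: -0.0
```

```bash
python3 -m handwheel '[[[-0.001,0.006,0.0002,0,0,0,0],[-0.002,0.012,0.0002,0,0,0,0],[-0.004,0.024,0.0002,0,0,0,0],[-0.006,0.036,0.0002,0,0,0,0]]]';  python3 -m handwheel '[[[-0.002,0.012,0,0,0,0,0],[-0.004,0.024,0,0,0,0,0],[-0.006,0.036,0,0,0,0,0],[-0.007,0.048,0,0,0,0,0]]]'
python3 - <<'E'
from h import *
o=manip.get_obs();print(o['position'],o['ee_rot'])
cv2.imwrite('pics/w7.png',manip.camera('wrist'))
E
```

```text
clock: 9.93
position: [0.4422, 0.17, 0.0119]
ee_rot: [0.0, 1.0, -0.0, 0.0]
ft_force: [-0.7, -4.6, 8.2]
grip_width: 0.002
clock: 10.42
position: [0.4494, 0.218, 0.0119]
ee_rot: [0.0, 1.0, -0.0, 0.0]
ft_force: [-0.3, -5.0, 7.2]
grip_width: -0.004
[0.4493696  0.21800278 0.01190399] [ 4.64358014e-04  9.99999766e-01 -4.57013130e-04  2.07297224e-04]
```

View pics/w7.png

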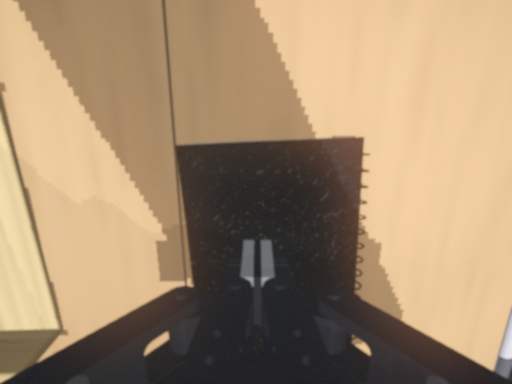

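```bash
python3 - <<'E'
from h import *
P=[.4494,.2180,.0119];q=[.0005,1,-.0005,.0002]
for a in [(178,146),(362,137)]: print(watz(P,q,*a,.012))
E
python3 -m handwheel '[[[-0.001,0.012,0,0,0,0,0],[-0.003,0.024,0,0,0,0,0],[-0.005,0.036,0,0,0,0,0],[-0.006,0.048,0,0,0,0,0],[-0.006,0.06,0,0,0,0,0],[-0.006,0.07,0,0,0,0,0]]]'
```

```text
[0.3933562  0.18226735 0.012     ]
[0.38931998 0.26618416 0.012     ]
clock: 11.22
position: [0.4554, 0.288, 0.0119]
ee_rot: [0.0, 1.0, -0.0, 0.0]
ft_force: [0.2, -5.0, 8.6]
grip_width: 0.004
```

```bash
python3 -m handwheel '[[[0,0.012,0,0,0,0,0],[0,0.024,0,0,0,0,0],[0,0.036,0,0,0,0,0],[0,0.046,0,0,0,0,0],[0,0.054,0,0,0,0,0]]]'
python3 - <<'E'
from h import *
o=manip.get_obs();print(o['position'],o['ee_rot'])
cv2.imwrite('pics/w8.png',manip.camera('wrist'))
cv2.imwrite('pics/t8.png',cv2.resize(manip.camera('top')[140:260,110:310],None,fx=4,fy=4))
E
```

```text
clock: 11.85
position: [0.4555, 0.3418, 0.0119]
ee_rot: [0.0, 1.0, -0.001, 0.0]
ft_force: [-0.5, -5.8, 8.9]
grip_width: 0.002
[0.45547307 0.34184135 0.011934  ] [ 4.06527509e-04  9.99999727e-01 -5.65196627e-04  2.46274980e-04]
```

View pics/w8.png

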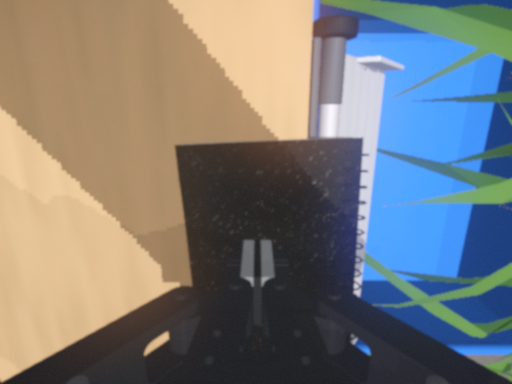

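View pics/t8.png

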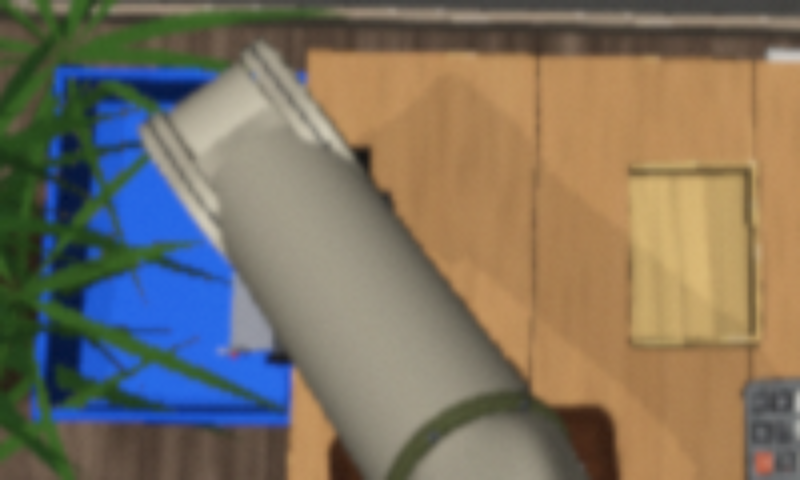

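```bash
python3 -m handwheel '[[[0,0,-0.01,0,0,0,0],[0,0,-0.03,0,0,0,0],[0,-0.04,-0.03,0,0,0,0],[0,-0.077,-0.03,0,0,0,0],[0,-0.077,-0.03,0,0,0,0],[0,-0.077,-0.01,0,0,0,0],[0,-0.077,0.0055,0,0,0,0],[0,-0.077,0.0055,0,0,0,0]]]'
python3 - <<'E'
from h import *
o=manip.get_obs();print(o['position'],o['ee_rot'])
cv2.imwrite('pics/w9.png',manip.camera('wrist'))
E
```

```text
clock: 12.95
position: [0.4538, 0.2657, 0.005]
ee_rot: [-0.0, 1.0, -0.001, -0.001]
ft_force: [-0.3, -0.9, 0.5]
grip_width: 0.001
[0.45378805 0.26572057 0.00496904] [-4.51656252e-04  9.99999154e-01 -6.65472670e-04 -1.02246711e-03]
```

View pics/w9.png

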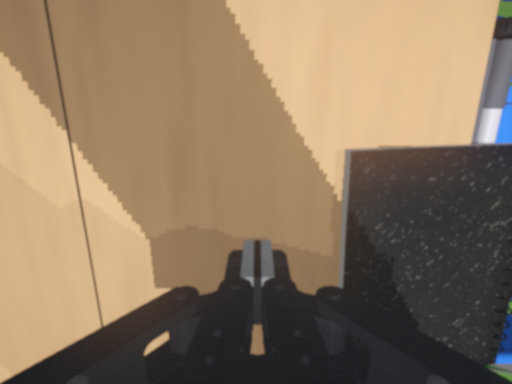

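Fingers are behind the pad (rear edge at column ~345), clear of it. Push.

```bash
python3 -m handwheel '[[[0,0.02,0,0,0,0,0],[0,0.035,0,0,0,0,0],[0,0.05,0,0,0,0,0],[0,0.065,0,0,0,0,0],[0,0.08,0,0,0,0,0],[0,0.1,0,0,0,0,0],[0,0.12,0,0,0,0,0],[0,0.135,0,0,0,0,0]]]'
python3 - <<'E'
from h import *
o=manip.get_obs();print(o['position'],o['ee_rot'])
cv2.imwrite('pics/w10.png',manip.camera('wrist'))
E
```

```text
clock: 14.0
position: [0.4543, 0.4026, 0.006]
ee_rot: [-0.001, 1.0, 0.0, -0.0]
ft_force: [0.4, 0.1, -0.3]
grip_width: -0.0
[0.4543217  0.40263835 0.00598861] [-5.86687249e-04  9.99999800e-01  2.15841634e-04 -9.23077722e-05]
```

View pics/w10.png

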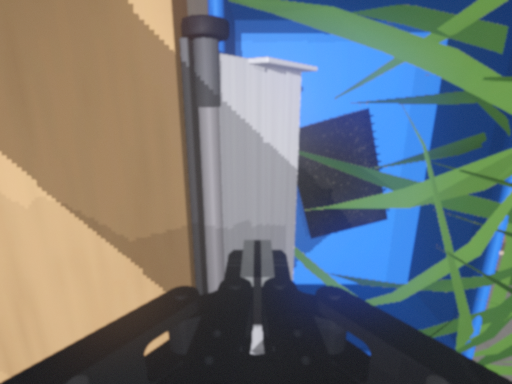

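Pad has dropped and lies in the box around (340,170), partly under the flap. Retract and check.

```bash
python3 -m handwheel '[[[0,0,-0.05,0,0,0,0],[0,0,-0.1,0,0,0,0],[0,0,-0.15,0,0,0,0],[0.05,-0.06,-0.15,0,0,0,0],[0.05,-0.12,-0.15,0,0,0,0],[0.05,-0.18,-0.15,0,0,0,0],[0.05,-0.2,-0.15,0,0,0,0],[0.05,-0.2,-0.15,0,0,0,0]]]'
python3 - <<'E'
from h import *
t=manip.camera('top')
cv2.imwrite('pics/t11.png',cv2.resize(t[140:260,110:310],None,fx=4,fy=4))
cv2.imwrite('pics/t11b.png',t)
o=manip.get_obs();print(o['position'],o['ft_force'])
E
```

```text
clock: 15.05
position: [0.4051, 0.1987, 0.1564]
ee_rot: [0.002, 1.0, 0.0, 0.0]
ft_force: [0.1, 1.9, -0.1]
grip_width: -0.002
[0.40492667 0.20040784 0.15640611] [-0.21573687  1.16269733  0.85916292]
```

View pics/t11.png

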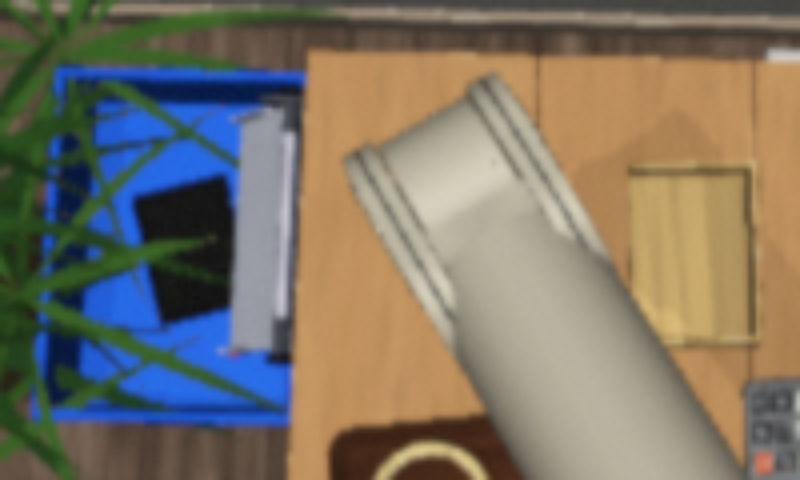

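View pics/t11b.png

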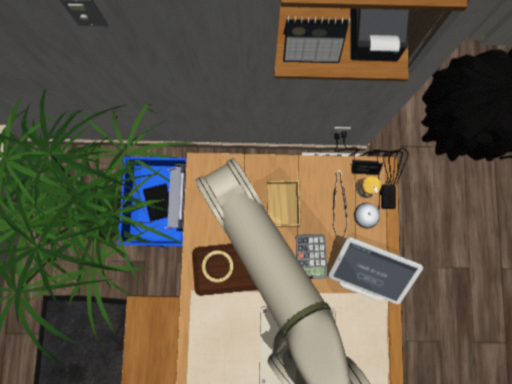

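Run:
```python
from h import *
for th in (2.2,2.4,2.63):
    u,v=proj('top',[.456,.3755+.095*np.sin(th),-.010+.095*np.cos(th)]);print(th,(u-110)*4,(v-140)*4)
# pad outline centre in zoomed top picture
print(atz('top',110+190/4,140+249/4,-.17))
manip.hand_in()
```

```text
2.2 205.24148559477203 231.97523599626595
2.4 223.55771605976997 234.56227430644321
2.63 247.16743881843763 237.02054024965128
[ 0.45413162  0.48656728 -0.17      ]
the job is handed in; nothing more can be done
```

I snapped the flap over the edge, dragged the pad out of its tray and along the counter with light fingertip pressure, and pushed it off the edge from behind. I then retracted the arm and handed the job in at about 15 s.

Last checks, from the top view after retracting:
- **Pad:** it lies flat in the blue box, centre at about (0.454, 0.487), assuming it rests on the box floor.
- **Flap:** it hangs open. Its outer edge shows at zoomed column 235, between where I'd expect it for 2.4 rad (224) and 2.63 rad (247). That puts it at about 2.5 rad or more, but it is a visual estimate, since the joint angle is not in the state.
- **Other things:** the bell, jar and price stand look unmoved. I judged this by eye, without measuring.
- **Arm:** it is about 0.15 m above the counter, touching nothing.

One thing went off plan: the first press on the pad briefly reached about 48 N at the fingertip. I backed it off to about 10 N before sliding. It peaked once more at about 18 N going over the tray step, and none of this stopped the job.

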